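# Pump the ratchet turntable until the tall bottle stands under the filler spout

## Robot

A 6-joint arm with a two-finger parallel gripper is mounted at the origin on the work surface. World frame = base frame: x ahead of the robot, y to its left, z up, the work surface at z = 0. Lengths are in m, angles in rad, forces in N, time in s.
With the tool pointing down it reaches from about 0.325 to 0.9 m from the base axis. Payload 6.1 kg.
Tool frame: the origin (TCP) lies at the very end of the fingers, on their centre line; the grasp point (between the pads) lies 19 mm behind it; z points along the fingers, y is the direction in which the jaws open and shut (so a half turn about z gives the same grasp; the last joint's range is limited). The gripper opens to 87 mm and grips with 3 to 60 N. Pads are 19 mm wide; open, the fingers measure 117 mm over their backs; the gripper's body (75 mm by 190 mm) begins 51 mm behind the grasp point.
Start: joints at [1.151, 0.22, 1.526, -0, 1.395, -0.126], TCP at [0.181, 0.598, 0.223] pointing down, gripper open.
Joint ranges: [-2.98, 2.98], [-0.91, 2.08], [0.09, 2.57], [-1.24, 4.39], [0.2, 2.65], [-2.68, 2.68]. Speed limits (rad/s): [2.57, 2.57, 3.01, 3.14, 3.14, 3.14].

## Interface

Orientations are given as a unit quaternion [w, x, y, z].
In Python, from workcell import arm gives the robot as it stands.
- The arm moves only by the tool move_arm, never from a script. Its argument "motion" is a list of rows, each an object with "delta_pos": the shift along the tool's x, y, z each as a share of 0.15 m, from -1 to 1, a list of three; "spin": the turn about the tool's z as a share of 180 degrees, from -1 to 1. A call has 1 to 12 rows; each row shifts and turns the commanded pose from where the row before left it, along the tool's axes as they then stand; what a row does not reach is not made up. A row lasts 1/12 s, in which the tool goes at most 41.7 mm and 7.16 degrees, less where a joint would pass 70% of its speed; a pose out of reach is approached as far as the arm can. A call with a number of a shift or a turn outside -1 to 1 is refused whole. A call with a gripper value outside its range is refused whole. "gripper" is the gripper's target within -1 to 1 (fully open at 1, half-way at 0, shut at -1), set as the call begins (left out, the last holds). The fingers move at their own pace and stop on an object; "grip_force" is the grip in N (left out, the last holds). Time passes only in rows, so rows that do not move let the fingers close. It gives the time, the measured TCP pose, the force and the opening at its end, in the units of the state.
- arm.get_state(): the state, without advancing time (a new reading comes with each control period).
- arm.grab_frame(name): name is "scene" or "top" or "wrist"; returns the picture (480x640x3 uint8, red, green, blue); there is no depth.
- arm.get_calibration(name): a dict with "mtx" (3x3 intrinsics, pixels), "k1" (the pictures are not rectified: a ray, as slopes to the right and down, at radius r is drawn at 1 + k1 r^2 times it, then the intrinsics apply), "R" (3x3) and "t" (3): a world point X has camera coordinates R X + t. Camera axes: x right, y down, z forward; pixel columns grow to the right and rows downward; lengths in m; the calibration is good to about 2 mm. A picture is of the moment at which its call begins: read the wrist's pose just before it. get_calibration takes no time and is no camera call; for the wrist camera it gives the pose at the moment of the call.
- arm.job_done(): hands the job in, once; it reports no verdict.
The state is a dict: "time": time; "q": joint angles; "qvel": joint speeds; "tau": joint torques, N m; "eef_pos": TCP position; "tool_rot": TCP orientation; "wrist_force": force on the tool from outside, world axes, zero at the start; "wrist_torque": the same for the moment, N m; "gripper_width": finger opening in m.
Only numpy, scipy, OpenCV 4.12 (cv2) and the standard library are available. Lean on these libraries where they do the work, as an engineer would, in place of code of your own. Each camera call takes 0.05 s, during which the arm holds its last target.

## Task

Pump the turntable's ratchet lever to and fro by its upright wooden handle, one tooth per stroke, until the tall white bottle on the turntable has come round to rest right under the filler spout; it cannot be turned back, so stop in time. Turn the turntable only with its lever: do not touch the round platter or the pots on it. Then let go of the handle.

Things in the scene. Friction and masses are not known exactly. Their poses are not given: they have to be found in the camera images.
- platter: Turntable disc, 224 mm across, top face 48 mm high, 12 ratchet pegs round its rim (to 67 mm high), six pots fixed on it 66 mm from its axis, 60 degrees apart. Origin on its upright axis at table height; z up. Each full lever stroke turns it one tooth, 30 degrees, anticlockwise from above; a detent then holds it. At first the tall bottle is 2 to 4 teeth short of the spout (rarely half a tooth off).
- handle (a point): Grip point of the lever: an upright round wooden post 22 mm thick, 55 to 130 mm above the table, on the robot's side of the turntable; the point is on its centre line, 105 mm up, 190 mm from the platter's axis. A 30 mm flange lies below the post, free space all round it. Its x axis points outward along the lever arm, z up.
- lever (a joint): Lever angle about the platter's axis, rad: 0 at the stop farther from the filler tank, 0.75 at the other stop. Growing = anticlockwise from above, drives the platter; falling goes back freely, the pawl clicking over a peg. One tooth is gained by going from below 0.15 up to 0.70 or more; about 5 N at the handle. No spring: it stays where left and must be pulled back.
- bottle_mouth (a point): Centre of the mouth of the tall white bottle on the platter (38 mm across, 88 mm high, neck 26 mm; the other pots there are under 50 mm high). The point is 137 mm above the table, 66 mm from the platter's axis. A like bottle standing loose on the table is not meant.
- spout (a point): Lower end of the fixed filler spout, a 12 mm steel pipe reaching over the platter from the white tank (92 mm across, 212 mm high) at the turntable's right as the robot sees it. The point is 151 mm above the table, 66 mm from the platter's axis.

How it is judged:
By the outcome, as a careful person would: the job done as asked, in the order asked, and still so for the second after the job is handed in, with the robot touching nothing.
It also fails if it takes over 61 s, if anything falls off the work surface, if the arm or the gripper's body presses on something with over 40 N, if the wrist force passes 120 N, or if a joint passes its speed limit or range.

## Working session

There is one attempt and no reset: what is moved stays moved. The work goes in short steps, Python scripts to look and compute and a tool call to move; the robot and the scene stay as the last step left them, time stands still between calls to the robot, and variables do not carry over. Pictures are saved under pics/ and viewed, and the job is handed in when it is done.

Besides the shell and the picture viewer there is one more tool, called in YAML: its name, and indented under it one key for each argument. move_arm: Moves the arm, as the interface text tells. Shift numbers are shares of 0.15 m and turn numbers shares of 180 degrees, none past 1 either way. Its arguments: {"type":"object","properties":{"motion":{"type":"array","items":{"type":"object","properties":{"delta_pos":{"type":"array","items":{"type":"number"}},"spin":{"type":"number"}}}},"gripper":{"type":"number"},"grip_force":{"type":"number"}},"required":["motion"]}

```bash
mkdir -p pics
python3 - <<'E'
from workcell import arm
import cv2
s=arm.get_state();print(s)
for n in("scene","top"):
    f=arm.grab_frame(n);cv2.imwrite(f"pics/{n}0.png",f[:,:,::-1]);c=arm.get_calibration(n);print(n,c)
E
```

```text
{'time': 0.0, 'q': array([ 1.15090980e+00,  2.21207169e-01,  1.52762360e+00, -4.42153979e-05,
        1.39468147e+00, -1.26058561e-01]), 'qvel': array([-2.85970912e-04,  8.65580508e-04, -9.76315207e-04, -2.14655793e-03,
       -6.74600309e-04,  1.24685178e-05]), 'tau': array([ 2.04139615e-03, -4.94592047e+01, -3.87396026e+01,  7.02138408e-02,
        5.64456184e-02, -1.65167817e-04]), 'eef_pos': array([0.18074933, 0.59764398, 0.22144238]), 'tool_rot': array([-2.37799108e-04,  1.46382142e-01,  9.89227652e-01, -9.30121886e-04]), 'wrist_force': array([ 0.38551969, -0.14949793,  0.40570369]), 'wrist_torque': array([ 0.04448324,  0.00650557, -0.01600172]), 'gripper_width': 0.08710144301821258}
scene {'mtx': array([[601.83628753,   0.        , 325.01719805],
       [  0.        , 601.83628753, 236.50358027],
       [  0.        ,   0.        ,   1.        ]]), 'k1': -0.08190416691061017, 'R': array([[ 0.52936107,  0.84835557, -0.00834789],
       [ 0.65942957, -0.41762507, -0.62509355],
       [-0.53378788,  0.32539534, -0.7805052 ]]), 't': array([-0.38572263, -0.27748626,  1.12679316])}
top {'mtx': array([[548.73688328,   0.        , 317.19970751],
       [  0.        , 548.73688328, 238.96703721],
       [  0.        ,   0.        ,   1.        ]]), 'k1': -0.16330725801089194, 'R': array([[-0.0165524 , -0.99986171,  0.00160751],
       [-0.99167282,  0.01621144, -0.12775836],
       [ 0.12771463, -0.00370883, -0.99180402]]), 't': array([0.08593873, 0.60966677, 0.77023057])}
```

View pics/scene0.png

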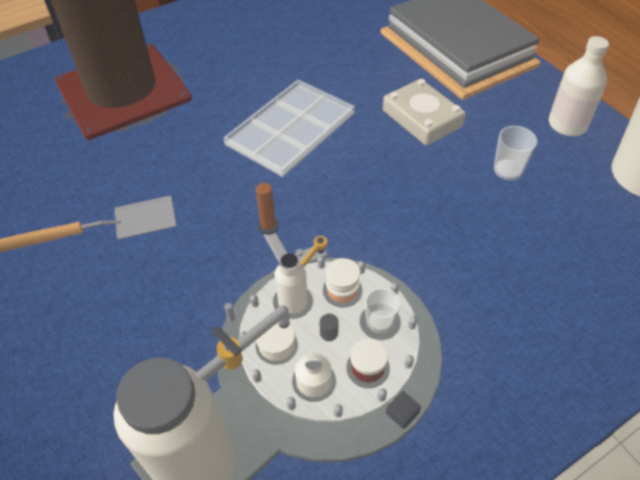

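View pics/top0.png

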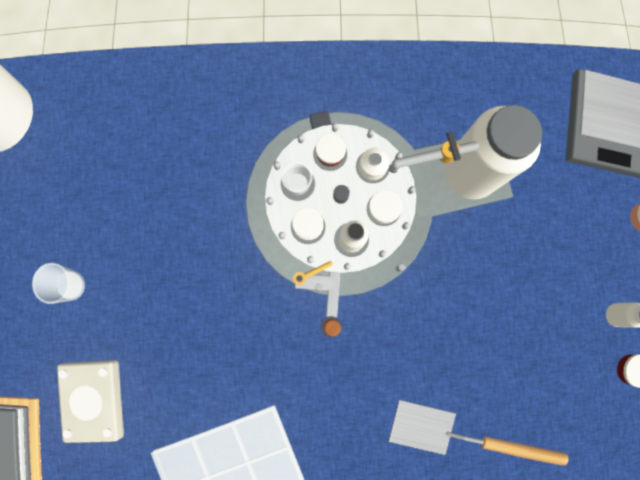

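```bash
cat > h.py <<'E'
import numpy as np,cv2
from workcell import arm
def cast(n,px,z,c=None):
    c=c or arm.get_calibration(n)
    K=np.array(c['mtx']);R=np.array(c['R']);t=np.array(c['t'])
    u=cv2.undistortPoints(np.array([[px]],float),K,np.array([c['k1'],0,0,0.]))[0,0]
    d=R.T@np.array([u[0],u[1],1]);o=-R.T@t
    return o+d*(z-o[2])/d[2]
E
python3 - <<'E'
from h import *
import cv2
f=cv2.imread('pics/top0.png')
hsv=cv2.cvtColor(f,cv2.COLOR_BGR2HSV)
# platter disc: bright low sat
m=((hsv[...,2]>190)&(hsv[...,1]<40)).astype(np.uint8)
m[:, :255]=0;m[:,425:]=0;m[:110]=0;m[285:]=0
c=max(cv2.findContours(m,0,1)[0],key=cv2.contourArea)
h=cv2.convexHull(c); print(cv2.fitEllipse(h))
def comp(mask,x,y,r):
    w=np.zeros_like(mask);cv2.circle(w,(x,y),r,1,-1);n,l,s,cc=cv2.connectedComponentsWithStats(mask*w)
    i=1+np.argmax(s[1:,4]);return cc[i],s[i]
dark=(hsv[...,2]<75).astype(np.uint8)
hub=comp(dark,341,194,14);cap=comp(dark,356,232,14)
wood=((hsv[...,0]<15)&(hsv[...,1]>110)).astype(np.uint8)
hd=comp(wood,332,327,16);print(hub,cap,hd)
C=cast('top',cv2.fitEllipse(h)[0],.048)
print('C',C,'hub',cast('top',hub[0],.06))
for n,p,z in(('H',hd[0],.13),('B',cap[0],.137),('S',(394,165),.151)):
    X=cast('top',p,z);d=X-C;print(n,X,np.hypot(d[0],d[1]),np.degrees(np.arctan2(d[1],d[0])))
for n in(0,1):
    cv2.imwrite('pics/z0.png',cv2.resize(f[100:350,240:480],None,fx=2.4,fy=2.4,interpolation=2))
s=cv2.imread('pics/scene0.png');cv2.imwrite('pics/z1.png',cv2.resize(s[170:420,180:460],None,fx=2.4,fy=2.4,interpolation=2))
E
```

```text
((341.4630126953125, 199.88833618164062), (148.35443115234375, 171.37936401367188), 45.39427185058594)Traceback (most recent call last):
  File "<stdin>", line 14, in <module>
  File "<stdin>", line 12, in comp
    return _wrapfunc(a, 'argmax', axis=axis, out=out, **kwds)
    return bound(*args, **kwds)
ValueError: attempt to get argmax of an empty sequence
```

Run:
```python
from h import *
import cv2
f=cv2.imread('pics/top0.png')
hsv=cv2.cvtColor(f,cv2.COLOR_BGR2HSV)
m=((hsv[...,2]>190)&(hsv[...,1]<40)).astype(np.uint8)
w=np.zeros_like(m);cv2.circle(w,(341,198),82,1,-1);m*=w
# remove spout side; trim points
c=max(cv2.findContours(cv2.morphologyEx(m,cv2.MORPH_OPEN,np.ones((5,5))),0,1)[0],key=cv2.contourArea)[:,0]
P=np.array([cast('top',p,.048)[:2] for p in c.astype(float)])
C=P.mean(0)
for k in range(8):
    r=np.hypot(*(P-C).T); g=abs(r-.112)<(.012 if k<4 else .005); Q=P[g]
    A=np.c_[2*Q,np.ones(len(Q))];s=np.linalg.lstsq(A,(Q**2).sum(1),rcond=None)[0];C=s[:2]
print('C',C,'rad',np.sqrt(s[2]+C@C),g.sum())
def comp(mask,x,y,r):
    w=np.zeros_like(mask);cv2.circle(w,(x,y),r,1,-1);n,l,s,cc=cv2.connectedComponentsWithStats(mask*w)
    i=1+np.argmax(s[1:,4]);return cc[i],s[i]
dark=(hsv[...,2]<110).astype(np.uint8)
hub=comp(dark,341,194,14);cap=comp(dark,356,232,12)
wood=((hsv[...,0]<15)&(hsv[...,1]>110)).astype(np.uint8)
hd=comp(wood,332,327,16);print(hub,cap,hd)
for n,p,z in(('hub',hub[0],.065),('H',hd[0],.13),('B',cap[0],.137),('S',(394,165),.151)):
    X=cast('top',p,z);d=X[:2]-C;print(n,X,np.hypot(d[0],d[1]),np.degrees(np.arctan2(d[1],d[0])))
cv2.imwrite('pics/z0.png',cv2.resize(f[100:350,240:480],None,fx=2.4,fy=2.4,interpolation=2))
s=cv2.imread('pics/scene0.png');cv2.imwrite('pics/z1.png',cv2.resize(s[170:420,180:460],None,fx=2.4,fy=2.4,interpolation=2))
```

```text
C [0.67258574 0.04038962] rad 0.11113338465234084 409
(array([340.22155689, 193.86227545]), array([334, 186,  14,  17, 167], dtype=int32)) (array([355.02173913, 230.95652174]), array([348, 224,  15,  15, 184], dtype=int32)) (array([331.7804878 , 327.44878049]), array([324, 320,  16,  16, 205], dtype=int32))
hub [0.67279324 0.04165802 0.065     ] 0.0012852641266216523 80.70915091072838
H [0.48420941 0.05938098 0.13      ] 0.18933122709531697 174.24311541493543
B [0.60806588 0.02698887 0.137     ] 0.06589682365914175 -168.26652011313675
S [ 0.69188967 -0.02511791  0.151     ] 0.06829259326738246 -73.58066895469747
```

View pics/z0.png

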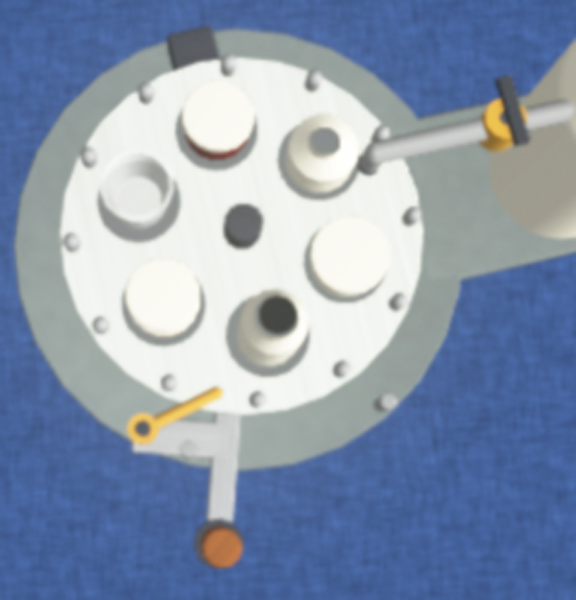

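View pics/z1.png

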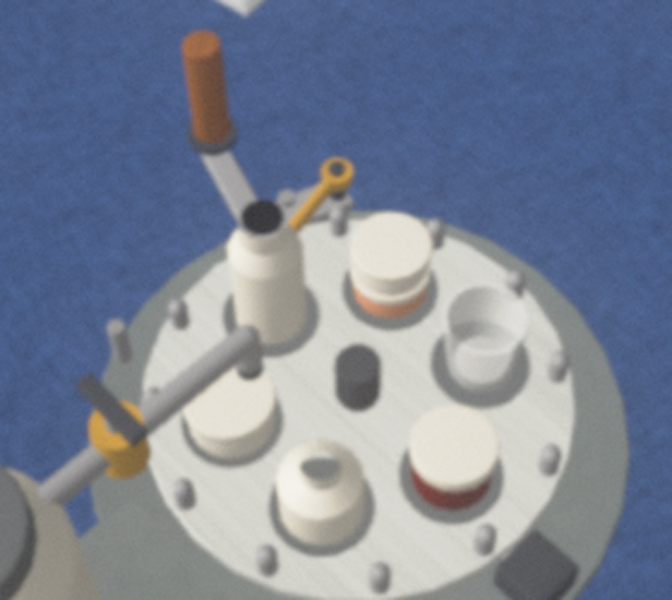

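Run:
```python
from h import *
s=cv2.imread('pics/scene0.png');hsv=cv2.cvtColor(s,cv2.COLOR_BGR2HSV)
C=np.array([.6727,.0408])
print('H scene',cast('scene',(264.5,188),.13),'B scene',cast('scene',(180+262/2.4,170+217/2.4),.137))
print('S scene',cast('scene',(180+249/2.4,170+372/2.4),.151))
for n,p,z in(('pinR',(401.2,267.5),.05),('S',(393,169),.151),('S',(393,167),.151),('pinL',(318,287),.05)):
    X=cast('top',p,z);d=X[:2]-C;print(n,X,np.hypot(*d),np.degrees(np.arctan2(d[1],d[0]))%360)
st=arm.get_state();H=np.array([.484,.0594]);
d=H-st['eef_pos'][:2];x=np.array([-.957,.289]);y=np.array([.289,.957]);print(d@x,d@y)
```

```text
H scene [0.48568256 0.05966157 0.13      ] B scene [0.60964855 0.02622635 0.137     ]
S scene [ 0.68935131 -0.02524184  0.151     ]
pinR [ 0.5658404  -0.04528144  0.05      ] 0.13721875908566297 218.85340741728524
S [ 0.6865444  -0.02359342  0.151     ] 0.06586486609491989 282.1337224476779
S [ 0.68922143 -0.02370093  0.151     ] 0.06658323774441578 284.367000878432
pinL [0.53982784 0.07594158 0.05      ] 0.13744067974027097 165.18579718633782
-0.44577254108246905 -0.4275207699276545
```

move_arm:
  motion:
    - {"delta_pos":[-0.15,-0.144,0]}
    - {"delta_pos":[-0.15,-0.144,0]}
    - {"delta_pos":[-0.15,-0.144,0]}
    - {"delta_pos":[-0.15,-0.144,0]}
    - {"delta_pos":[-0.15,-0.144,0]}
    - {"delta_pos":[-0.15,-0.144,0]}
    - {"delta_pos":[-0.15,-0.144,0]}
    - {"delta_pos":[-0.15,-0.144,0]}
    - {"delta_pos":[-0.15,-0.144,0]}
    - {"delta_pos":[-0.15,-0.144,0]}
    - {"delta_pos":[-0.15,-0.144,0]}
    - {"delta_pos":[-0.15,-0.144,0]}
  gripper: 1
  grip_force: 15

```text
invalid input
```

move_arm:
  motion:
    - {"delta_pos":[-0.15,-0.144,0]}
    - {"delta_pos":[-0.15,-0.144,0]}
    - {"delta_pos":[-0.15,-0.144,0]}
    - {"delta_pos":[-0.15,-0.144,0]}
    - {"delta_pos":[-0.15,-0.144,0]}
    - {"delta_pos":[-0.15,-0.144,0]}
    - {"delta_pos":[-0.15,-0.144,0]}
    - {"delta_pos":[0,0,0],"spin":-0.03}
    - {"delta_pos":[0,0,0],"spin":-0.03}
    - {"delta_pos":[0,0,0]}
    - {"delta_pos":[0,0,0]}

```text
invalid input
```

```bash
cat > rel.py <<'E'
from h import *
from scipy.spatial.transform import Rotation as Ro
import sys
C=np.array([.6727,.0408])
st=arm.get_state();q=st['tool_rot'];R=Ro.from_quat([q[1],q[2],q[3],q[0]]).as_matrix()
p=st['eef_pos'];d=p[:2]-C
print('t',st['time'],'tcp',p,'F',st['wrist_force'].round(1),'w',st['gripper_width'],'q6',st['q'][5])
print('xhead',np.degrees(np.arctan2(R[1,0],R[0,0]))%360,'r',np.hypot(*d),'ang',np.degrees(np.arctan2(d[1],d[0]))%360)
if len(sys.argv)>1:
    T=np.array([float(a) for a in sys.argv[1:4]]);print('shares',(R.T@(T-p)/.15).round(3))
E
python3 rel.py .485 .0594 .2
```

```text
t 0.1 tcp [0.18075814 0.59770477 0.22155456] F [ 0.5  0.  -0.3] w 0.08689480786069782 q6 -0.12611669656739855
xhead 163.16825782658393 r 0.7430677773168598 ang 131.455771683042
shares [-2.981 -2.847  0.148]
```

move_arm:
  motion:
    - {"delta_pos":[-0.15,-0.144,0],"spin":0}
    - {"delta_pos":[-0.15,-0.144,0],"spin":0}
    - {"delta_pos":[-0.15,-0.144,0],"spin":0}
    - {"delta_pos":[-0.15,-0.144,0],"spin":0}
    - {"delta_pos":[-0.15,-0.144,0],"spin":0}
    - {"delta_pos":[-0.15,-0.144,0],"spin":0}
    - {"delta_pos":[-0.15,-0.144,0],"spin":0}
    - {"delta_pos":[-0.15,-0.144,0],"spin":0}
    - {"delta_pos":[-0.15,-0.144,0],"spin":0}
    - {"delta_pos":[-0.15,-0.144,0],"spin":0}
    - {"delta_pos":[-0.15,-0.144,0],"spin":0}
    - {"delta_pos":[-0.15,-0.144,0],"spin":0}
  gripper: 1
  grip_force: 15

```text
time: 1.1
eef_pos: [0.3646, 0.2705, 0.2223]
tool_rot: [-0.0, 0.146, 0.989, -0.0]
wrist_force: [-0.5, 0.1, 0.0]
gripper_width: 0.087
```

```bash
python3 rel.py .485 .0594 .2
```

```text
t 1.1 tcp [0.36457307 0.27045374 0.22227206] F [-0.5  0.1  0. ] w 0.0870369301463069 q6 -0.812965446103884
xhead 163.17845760029914 r 0.38429551964637065 ang 143.30203218458263
shares [-1.176 -1.114  0.148]
```

move_arm:
  motion:
    - {"delta_pos":[-0.147,-0.139,0],"spin":0}
    - {"delta_pos":[-0.147,-0.139,0],"spin":0}
    - {"delta_pos":[-0.147,-0.139,0],"spin":0}
    - {"delta_pos":[-0.147,-0.139,0],"spin":0}
    - {"delta_pos":[-0.147,-0.139,0],"spin":0}
    - {"delta_pos":[-0.147,-0.139,0],"spin":0}
    - {"delta_pos":[-0.147,-0.139,0],"spin":0}
    - {"delta_pos":[-0.147,-0.139,0],"spin":0}
    - {"delta_pos":[0,0,0],"spin":-0.03}
    - {"delta_pos":[0,0,0],"spin":-0.031}
    - {"delta_pos":[0,0,0],"spin":0}
    - {"delta_pos":[0,0,0],"spin":0}

```text
time: 2.1
eef_pos: [0.4846, 0.0611, 0.2221]
tool_rot: [-0.0, 0.053, 0.999, 0.0]
wrist_force: [-0.1, 0.5, 0.4]
gripper_width: 0.0872
```

```bash
python3 rel.py .485 .0594 .088
python3 - <<'E'
from h import *
cv2.imwrite('pics/t1.png',arm.grab_frame('top')[:,:,::-1]);cv2.imwrite('pics/w1.png',arm.grab_frame('wrist')[:,:,::-1])
E
```

```text
t 2.1 tcp [0.48461561 0.06111994 0.22212211] F [-0.1  0.5  0.4] w 0.08715039801508873 q6 -1.5017974924373816
xhead 173.97267097470817 r 0.18917884591985817 ang 173.83389337676815
shares [-0.005 -0.011  0.894]
```

View pics/w1.png

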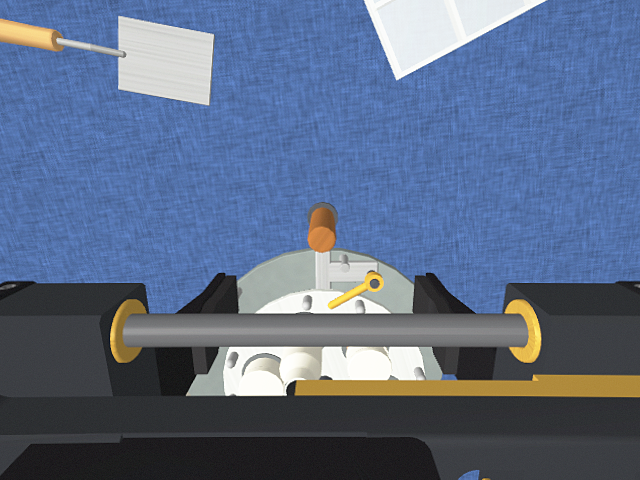

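move_arm:
  motion:
    - {"delta_pos":[-0.001,-0.002,0.112],"spin":0}
    - {"delta_pos":[-0.001,-0.002,0.112],"spin":0}
    - {"delta_pos":[-0.001,-0.002,0.112],"spin":0}
    - {"delta_pos":[-0.001,-0.002,0.112],"spin":0}
    - {"delta_pos":[-0.001,-0.002,0.112],"spin":0}
    - {"delta_pos":[0,0,0.112],"spin":0}
    - {"delta_pos":[0,0,0.112],"spin":0}
    - {"delta_pos":[0,0,0.11],"spin":0}
    - {"delta_pos":[0,0,0],"spin":0}
    - {"delta_pos":[0,0,0],"spin":0}

```text
time: 3.03
eef_pos: [0.4846, 0.06, 0.0878]
tool_rot: [-0.001, 0.051, 0.999, -0.0]
wrist_force: [0.8, -0.8, 0.6]
gripper_width: 0.0869
```

move_arm:
  motion:
    - {"delta_pos":[0,0,0],"spin":0}
    - {"delta_pos":[0,0,0],"spin":0}
    - {"delta_pos":[0,0,0],"spin":0}
    - {"delta_pos":[0,0,0],"spin":0}
    - {"delta_pos":[0,0,0],"spin":0}
    - {"delta_pos":[0,0,0],"spin":0}
    - {"delta_pos":[0,0,0],"spin":0}
    - {"delta_pos":[0,0,0],"spin":0}
  gripper: -1
  grip_force: 15

```text
time: 3.7
eef_pos: [0.4855, 0.0596, 0.0885]
tool_rot: [0.0, 0.051, 0.999, -0.0]
wrist_force: [0.2, 0.7, 0.3]
gripper_width: 0.0415
```

```bash
python3 rel.py
python3 - <<'E'
from h import *
cv2.imwrite('pics/t2.png',arm.grab_frame('top')[:,:,::-1]);cv2.imwrite('pics/s2.png',arm.grab_frame('scene')[:,:,::-1])
E
```

```text
t 3.7 tcp [0.48550416 0.05959954 0.0884689 ] F [0.2 0.7 0.3] w 0.04154957812829566 q6 -1.5078301077319003
xhead 174.14406115679822 r 0.18813746118590546 ang 174.26517874689517
```

View pics/s2.png

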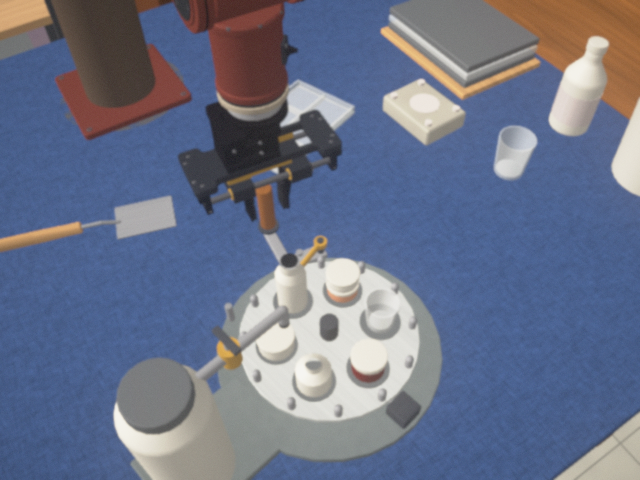

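View pics/t2.png

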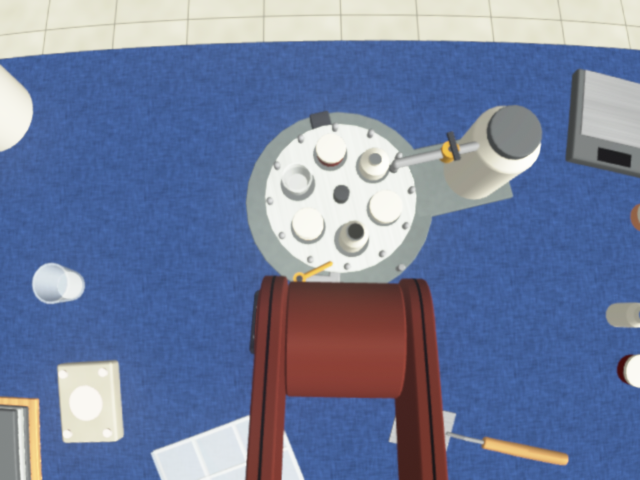

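move_arm:
  motion:
    - {"delta_pos":[0,0,0],"spin":0}
    - {"delta_pos":[0,0,0],"spin":0}
    - {"delta_pos":[0,0,0],"spin":0}
    - {"delta_pos":[0,0,0],"spin":0}
    - {"delta_pos":[0,0,0],"spin":0}
    - {"delta_pos":[0,0,0],"spin":0}

```text
time: 4.3
eef_pos: [0.4854, 0.0595, 0.0884]
tool_rot: [-0.0, 0.051, 0.999, -0.0]
wrist_force: [-1.4, -1.2, -1.0]
gripper_width: 0.0218
```

move_arm:
  motion:
    - {"delta_pos":[0,0.03,0],"spin":0.007}
    - {"delta_pos":[0,0.03,0],"spin":0.007}
    - {"delta_pos":[0,0,0],"spin":0}
    - {"delta_pos":[0,0,0],"spin":0}

```text
time: 4.63
eef_pos: [0.4866, 0.0689, 0.0884]
tool_rot: [0.0, 0.073, 0.997, 0.0]
wrist_force: [0.4, 0.9, -0.5]
gripper_width: 0.0218
```

```bash
python3 rel.py
```

```text
t 4.6333 tcp [0.48660261 0.06888216 0.08838874] F [ 0.4  0.9 -0.5] w 0.021804854802630783 q6 -1.4460828249285846
xhead 171.67022950599664 r 0.18820426341791072 ang 171.4187894306628
```

move_arm:
  motion:
    - {"delta_pos":[0,0.01,0],"spin":0.002}
    - {"delta_pos":[0,0.01,0],"spin":0.002}
    - {"delta_pos":[0,0,0],"spin":0}
    - {"delta_pos":[0,0,0],"spin":0}

```text
time: 4.97
eef_pos: [0.4868, 0.07, 0.0884]
tool_rot: [-0.0, 0.079, 0.997, -0.001]
wrist_force: [-0.5, -6.7, 1.4]
gripper_width: 0.0215
```

```bash
python3 rel.py
```

```text
t 4.9667 tcp [0.48676418 0.07002627 0.08838374] F [-0.5 -6.7  1.4] w 0.021465118498197718 q6 -1.4267297497052172
xhead 170.92401150636573 r 0.1882187687331704 ang 171.06706963277315
```

move_arm:
  motion:
    - {"delta_pos":[-0.0006,-0.0396,0],"spin":-0.01}
    - {"delta_pos":[-0.0006,-0.0396,0],"spin":-0.01}
    - {"delta_pos":[-0.0006,-0.0396,0],"spin":-0.01}
    - {"delta_pos":[-0.0006,-0.0396,0],"spin":-0.01}
    - {"delta_pos":[-0.0006,-0.0396,0],"spin":-0.01}
    - {"delta_pos":[-0.0006,-0.0396,0],"spin":-0.01}
    - {"delta_pos":[-0.0006,-0.0396,0],"spin":-0.01}
    - {"delta_pos":[-0.0006,-0.0396,0],"spin":-0.01}
    - {"delta_pos":[-0.0006,-0.0396,0],"spin":-0.01}
    - {"delta_pos":[-0.0006,-0.0396,0],"spin":-0.01}
    - {"delta_pos":[-0.0006,-0.0396,0],"spin":-0.01}
    - {"delta_pos":[-0.0006,-0.0396,0],"spin":-0.01}

```text
time: 5.97
eef_pos: [0.4884, 0.0021, 0.0883]
tool_rot: [-0.001, -0.11, 0.994, 0.002]
wrist_force: [-1.7, 6.1, 1.6]
gripper_width: 0.0215
```

```bash
python3 rel.py
```

```text
t 5.9667 tcp [0.48838332 0.00214008 0.0883481 ] F [-1.7  6.1  1.6] w 0.02152911032357389 q6 -1.9511643877699938
xhead 192.59172147690245 r 0.18832744836957596 ang 191.8459101866241
```

Arc tracks well; finish the stroke.

move_arm:
  motion:
    - {"delta_pos":[-0.0006,-0.0396,0],"spin":-0.01}
    - {"delta_pos":[-0.0006,-0.0396,0],"spin":-0.01}
    - {"delta_pos":[-0.0006,-0.0396,0],"spin":-0.01}
    - {"delta_pos":[-0.0006,-0.0396,0],"spin":-0.01}
    - {"delta_pos":[-0.0006,-0.0396,0],"spin":-0.01}
    - {"delta_pos":[-0.0006,-0.0396,0],"spin":-0.01}
    - {"delta_pos":[-0.0006,-0.0396,0],"spin":-0.01}
    - {"delta_pos":[-0.0006,-0.0396,0],"spin":-0.01}
    - {"delta_pos":[-0.0006,-0.0396,0],"spin":-0.01}
    - {"delta_pos":[-0.0006,-0.0396,0],"spin":-0.01}
    - {"delta_pos":[-0.0006,-0.0396,0],"spin":-0.01}
    - {"delta_pos":[-0.0006,-0.0396,0],"spin":-0.01}

```text
time: 6.97
eef_pos: [0.5162, -0.0644, 0.0883]
tool_rot: [-0.001, -0.294, 0.956, 0.001]
wrist_force: [-3.4, 1.9, 2.8]
gripper_width: 0.0219
```

```bash
cat > look.py <<'E'
from h import *
import sys
C=np.array([.6727,.0408])
f=arm.grab_frame('top')[:,:,::-1].copy();cv2.imwrite(f'pics/{sys.argv[1]}.png',cv2.resize(f[100:350,240:480],None,fx=2.4,fy=2.4,interpolation=2))
hsv=cv2.cvtColor(f,cv2.COLOR_BGR2HSV)
dark=((hsv[...,2]<110)&(hsv[...,1]<90)).astype(np.uint8)
n,l,s,cc=cv2.connectedComponentsWithStats(dark)
for i in range(1,n):
    if 50<s[i,4]<400:
        X=cast('top',cc[i],.137);d=X[:2]-C;r=np.hypot(*d)
        if .04<r<.09: print(cc[i].round(1),s[i,4],'r',r.round(4),'ang',np.degrees(np.arctan2(d[1],d[0]))%360)
E
python3 rel.py; python3 look.py t3
```

```text
t 6.9667 tcp [ 0.5162272  -0.06442468  0.08833182] F [-3.4  1.9  2.8] w 0.021948401237912713 q6 -2.443573491319253
xhead 214.2097930785628 r 0.18856290850807614 ang 213.92000449961506
[377.9 218.5] 180 r 0.0658 ang 222.1850693606173
```

View pics/t3.png

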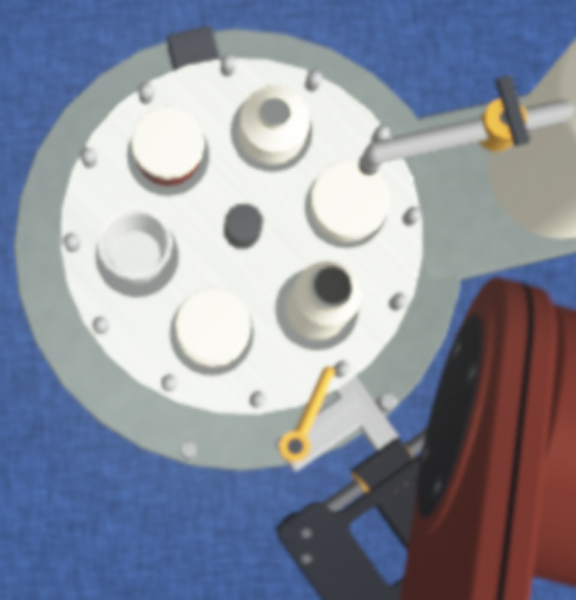

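move_arm:
  motion:
    - {"delta_pos":[-0.0025,0.0792,0],"spin":0.02}
    - {"delta_pos":[-0.0025,0.0792,0],"spin":0.02}
    - {"delta_pos":[-0.0025,0.0792,0],"spin":0.02}
    - {"delta_pos":[-0.0025,0.0792,0],"spin":0.02}
    - {"delta_pos":[-0.0025,0.0792,0],"spin":0.02}
    - {"delta_pos":[-0.0025,0.0792,0],"spin":0.02}
    - {"delta_pos":[-0.0025,0.0792,0],"spin":0.02}
    - {"delta_pos":[-0.0025,0.0792,0],"spin":0.02}
    - {"delta_pos":[-0.0025,0.0792,0],"spin":0.02}
    - {"delta_pos":[-0.0025,0.0792,0],"spin":0.02}
    - {"delta_pos":[-0.0025,0.0792,0],"spin":0.02}
    - {"delta_pos":[-0.0025,0.07,0],"spin":0.02}

```text
time: 8.02
eef_pos: [0.487, 0.0704, 0.0884]
tool_rot: [0.0, 0.081, 0.997, -0.001]
wrist_force: [2.1, -21.6, -4.5]
gripper_width: 0.022
```

```bash
python3 rel.py; python3 look.py t4
```

```text
t 8.0167 tcp [0.48698322 0.07035972 0.08839797] F [  2.1 -21.6  -4.5] w 0.02196593728895907 q6 -1.424866759996095
xhead 170.74803465744745 r 0.18805451220218583 ang 170.95634569148964
[377.9 218.5] 180 r 0.0657 ang 222.17542590930984
```

move_arm:
  motion:
    - {"delta_pos":[-0.0006,-0.0396,0],"spin":-0.01}
    - {"delta_pos":[-0.0006,-0.0396,0],"spin":-0.01}
    - {"delta_pos":[-0.0006,-0.0396,0],"spin":-0.01}
    - {"delta_pos":[-0.0006,-0.0396,0],"spin":-0.01}
    - {"delta_pos":[-0.0006,-0.0396,0],"spin":-0.01}
    - {"delta_pos":[-0.0006,-0.0396,0],"spin":-0.01}
    - {"delta_pos":[-0.0006,-0.0396,0],"spin":-0.01}
    - {"delta_pos":[-0.0006,-0.0396,0],"spin":-0.01}
    - {"delta_pos":[-0.0006,-0.0396,0],"spin":-0.01}
    - {"delta_pos":[-0.0006,-0.0396,0],"spin":-0.01}
    - {"delta_pos":[-0.0006,-0.0396,0],"spin":-0.01}
    - {"delta_pos":[-0.0006,-0.0396,0],"spin":-0.01}

```text
time: 9.07
eef_pos: [0.489, 0.0008, 0.0883]
tool_rot: [0.0, -0.109, 0.994, 0.001]
wrist_force: [1.2, 5.7, -1.4]
gripper_width: 0.0218
```

move_arm:
  motion:
    - {"delta_pos":[-0.0006,-0.0396,0],"spin":-0.01}
    - {"delta_pos":[-0.0006,-0.0396,0],"spin":-0.01}
    - {"delta_pos":[-0.0006,-0.0396,0],"spin":-0.01}
    - {"delta_pos":[-0.0006,-0.0396,0],"spin":-0.01}
    - {"delta_pos":[-0.0006,-0.0396,0],"spin":-0.01}
    - {"delta_pos":[-0.0006,-0.0396,0],"spin":-0.01}
    - {"delta_pos":[-0.0006,-0.0396,0],"spin":-0.01}
    - {"delta_pos":[-0.0006,-0.0396,0],"spin":-0.01}
    - {"delta_pos":[-0.0006,-0.0396,0],"spin":-0.01}
    - {"delta_pos":[-0.0006,-0.0396,0],"spin":-0.01}
    - {"delta_pos":[-0.0006,-0.0396,0],"spin":-0.01}
    - {"delta_pos":[-0.0006,-0.0396,0],"spin":-0.01}

```text
time: 10.07
eef_pos: [0.5168, -0.0649, 0.0883]
tool_rot: [0.0, -0.294, 0.956, 0.001]
wrist_force: [-11.5, 23.9, 3.9]
gripper_width: 0.0216
```

```bash
python3 rel.py; python3 look.py t5
```

```text
t 10.0667 tcp [ 0.51676792 -0.0648505   0.08827309] F [-11.5  23.9   3.9] w 0.021551546363886086 q6 -2.445650699172006
xhead 214.1601486570613 r 0.18835296882997632 ang 214.11928010670778
[391.1 196.6] 174 r 0.0656 ang 252.4289357263236
```

move_arm:
  motion:
    - {"delta_pos":[-0.0025,0.0792,0],"spin":0.02}
    - {"delta_pos":[-0.0025,0.0792,0],"spin":0.02}
    - {"delta_pos":[-0.0025,0.0792,0],"spin":0.02}
    - {"delta_pos":[-0.0025,0.0792,0],"spin":0.02}
    - {"delta_pos":[-0.0025,0.0792,0],"spin":0.02}
    - {"delta_pos":[-0.0025,0.0792,0],"spin":0.02}
    - {"delta_pos":[-0.0025,0.0792,0],"spin":0.02}
    - {"delta_pos":[-0.0025,0.0792,0],"spin":0.02}
    - {"delta_pos":[-0.0025,0.0792,0],"spin":0.02}
    - {"delta_pos":[-0.0025,0.0792,0],"spin":0.02}
    - {"delta_pos":[-0.0025,0.0792,0],"spin":0.02}
    - {"delta_pos":[-0.0025,0.06,0],"spin":0.02}

```text
time: 11.12
eef_pos: [0.4868, 0.068, 0.0883]
tool_rot: [0.001, 0.081, 0.997, -0.0]
wrist_force: [1.6, -1.2, -3.8]
gripper_width: 0.0217
```

```bash
python3 rel.py; python3 look.py t6
```

```text
t 11.1167 tcp [0.48679798 0.06796672 0.08827767] F [ 1.6 -1.2 -3.8] w 0.021713939145160014 q6 -1.4307199344683914
xhead 170.73762738019784 r 0.1878765287995406 ang 171.68595253948948
[391.  196.9] 175 r 0.0656 ang 252.10830169363186
```

View pics/t6.png

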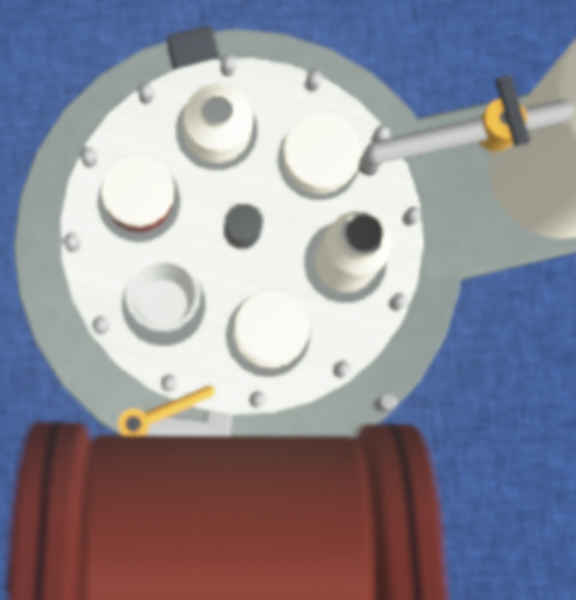

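Bottle at 252.1°, spout at about 282°: one more stroke; lever is at ~0.01 rad.

move_arm:
  motion:
    - {"delta_pos":[-0.0006,-0.0396,0],"spin":-0.01}
    - {"delta_pos":[-0.0006,-0.0396,0],"spin":-0.01}
    - {"delta_pos":[-0.0006,-0.0396,0],"spin":-0.01}
    - {"delta_pos":[-0.0006,-0.0396,0],"spin":-0.01}
    - {"delta_pos":[-0.0006,-0.0396,0],"spin":-0.01}
    - {"delta_pos":[-0.0006,-0.0396,0],"spin":-0.01}
    - {"delta_pos":[-0.0006,-0.0396,0],"spin":-0.01}
    - {"delta_pos":[-0.0006,-0.0396,0],"spin":-0.01}
    - {"delta_pos":[-0.0006,-0.0396,0],"spin":-0.01}
    - {"delta_pos":[-0.0006,-0.0396,0],"spin":-0.01}
    - {"delta_pos":[-0.0006,-0.0396,0],"spin":-0.01}
    - {"delta_pos":[-0.0006,-0.0396,0],"spin":-0.01}

```text
time: 12.17
eef_pos: [0.4895, -0.002, 0.0883]
tool_rot: [0.002, -0.11, 0.994, 0.002]
wrist_force: [7.0, 7.9, -6.0]
gripper_width: 0.0217
```

move_arm:
  motion:
    - {"delta_pos":[-0.0006,-0.0396,0],"spin":-0.01}
    - {"delta_pos":[-0.0006,-0.0396,0],"spin":-0.01}
    - {"delta_pos":[-0.0006,-0.0396,0],"spin":-0.01}
    - {"delta_pos":[-0.0006,-0.0396,0],"spin":-0.01}
    - {"delta_pos":[-0.0006,-0.0396,0],"spin":-0.01}
    - {"delta_pos":[-0.0006,-0.0396,0],"spin":-0.01}
    - {"delta_pos":[-0.0006,-0.0396,0],"spin":-0.01}
    - {"delta_pos":[-0.0006,-0.0396,0],"spin":-0.01}
    - {"delta_pos":[-0.0006,-0.0396,0],"spin":-0.01}
    - {"delta_pos":[-0.0006,-0.0396,0],"spin":-0.01}
    - {"delta_pos":[-0.0006,-0.0396,0],"spin":-0.01}
    - {"delta_pos":[-0.0006,-0.025,0],"spin":-0.01}

```text
time: 13.17
eef_pos: [0.5166, -0.0648, 0.0883]
tool_rot: [0.002, -0.294, 0.956, 0.002]
wrist_force: [-1.7, 22.2, 3.5]
gripper_width: 0.0215
```

```bash
python3 rel.py; python3 look.py t7;  python3 - <<'E'
from h import *
s=arm.grab_frame('scene')[:,:,::-1];cv2.imwrite('pics/s7.png',cv2.resize(s[170:420,180:460],None,fx=2.4,fy=2.4,interpolation=2))
E
```

```text
t 13.1667 tcp [ 0.51664392 -0.06479804  0.08825799] F [-1.7 22.2  3.5] w 0.021467550010448408 q6 -2.4503237600689296
xhead 214.22690100551864 r 0.18842623476785905 ang 214.08492529394587
[390.3 172.3] 132 r 0.064 ang 281.6812952164218
```

View pics/t7.png

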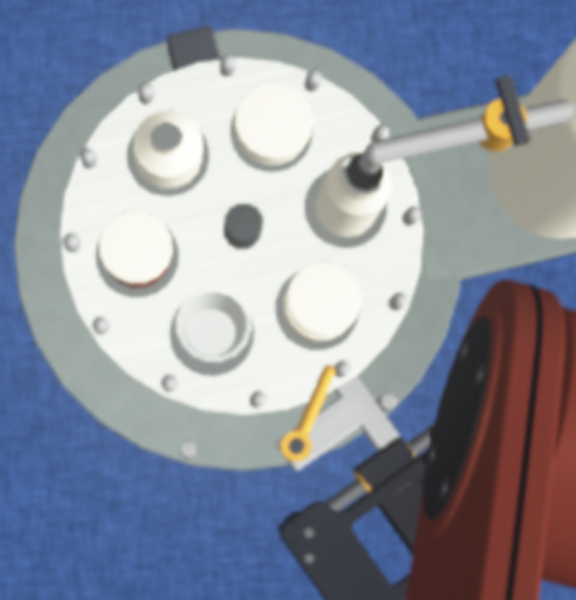

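View pics/s7.png

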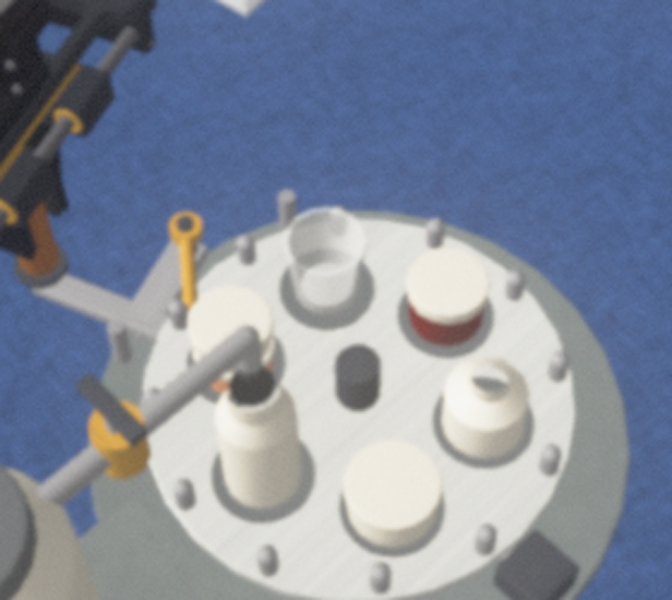

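move_arm:
  motion:
    - {"delta_pos":[0,0.012,0],"spin":0}
    - {"delta_pos":[0,0,0],"spin":0}
    - {"delta_pos":[0,0,0],"spin":0}

```text
time: 13.52
eef_pos: [0.516, -0.0639, 0.0883]
tool_rot: [0.002, -0.294, 0.956, 0.001]
wrist_force: [8.9, 6.9, -7.6]
gripper_width: 0.022
```

move_arm:
  motion:
    - {"delta_pos":[0,0,0],"spin":0}
    - {"delta_pos":[0,0,0],"spin":0}
    - {"delta_pos":[0,0,0],"spin":0}
    - {"delta_pos":[0,0,0],"spin":0}
    - {"delta_pos":[0,0,0],"spin":0}
    - {"delta_pos":[0,0,0],"spin":0}
    - {"delta_pos":[0,0,0],"spin":0}
    - {"delta_pos":[0,0,0],"spin":0}
    - {"delta_pos":[0,0,0],"spin":0}
    - {"delta_pos":[0,0,0],"spin":0}
    - {"delta_pos":[0,0,0],"spin":0}
    - {"delta_pos":[0,0,0],"spin":0}
  gripper: 0.4

```text
time: 14.52
eef_pos: [0.5143, -0.0652, 0.0884]
tool_rot: [-0.0, -0.293, 0.956, 0.0]
wrist_force: [0.3, -0.2, -0.1]
gripper_width: 0.0609
```

```bash
python3 rel.py; python3 look.py t8
```

```text
t 14.5167 tcp [ 0.51429175 -0.06520095  0.08843608] F [ 0.3 -0.2 -0.1] w 0.060903909033440826 q6 -2.444409021983936
xhead 214.10787981565443 r 0.1906026661138892 ang 213.7889772932896
[390.4 172.4] 132 r 0.0642 ang 281.5235013694643
```

Free; lift and pull outward.

move_arm:
  motion:
    - {"delta_pos":[0,0,-0.1],"spin":0}
    - {"delta_pos":[0,0,-0.1],"spin":0}
    - {"delta_pos":[0,0,-0.1],"spin":0}
    - {"delta_pos":[0,0,-0.1],"spin":0}
    - {"delta_pos":[0,0,-0.1],"spin":0}
    - {"delta_pos":[0,0,-0.1],"spin":0}
    - {"delta_pos":[0,0,-0.1],"spin":0}
    - {"delta_pos":[0,0,-0.1],"spin":0}
    - {"delta_pos":[0,0,-0.1],"spin":0}
    - {"delta_pos":[0,0,0],"spin":0}
    - {"delta_pos":[0,0,0],"spin":0}
    - {"delta_pos":[0,0,0],"spin":0}

```text
time: 15.57
eef_pos: [0.5138, -0.0651, 0.2224]
tool_rot: [-0.0, -0.293, 0.956, 0.0]
wrist_force: [0.5, 0.4, -0.9]
gripper_width: 0.0612
```

```bash
python3 rel.py; python3 look.py t9;  python3 - <<'E'
from h import *
s=arm.grab_frame('scene')[:,:,::-1];cv2.imwrite('pics/s9.png',s)
E
```

```text
t 15.5667 tcp [ 0.51381978 -0.06506657  0.22241245] F [ 0.5  0.4 -0.9] w 0.06122844691182939 q6 -2.44438434429847
xhead 214.10722853064897 r 0.19092054019123422 ang 213.67668882949286
[390.4 172.5] 131 r 0.0641 ang 281.5154005708359
```

View pics/s9.png

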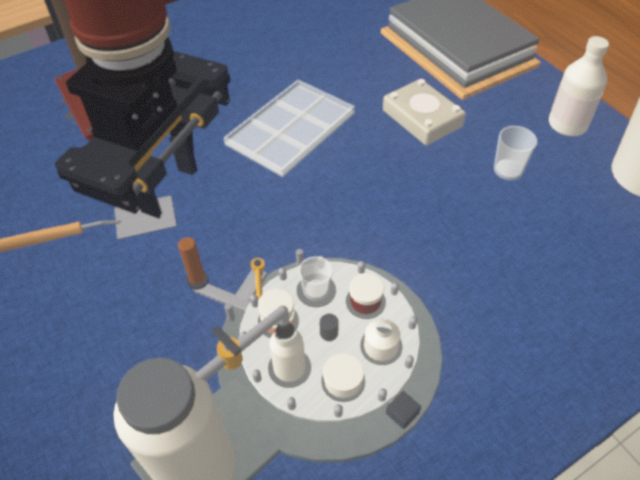

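The handle at (190,260) is free with the gripper well above it, and the bottle mouth at (285,328) is right under the spout end. Handing in.

```bash
python3 -c "
from workcell import arm
print(arm.job_done())"
```

```text
the job is handed in; nothing more can be done
None
```

The tall white bottle now rests under the filler spout, and the handle has been released. I pumped the lever three full strokes, and each turned the platter one tooth, about 30°. The gripper is raised clear at 0.22 m, and the job was handed in at about 15.6 s.

- **Bottle position:** The last top picture put the bottle mouth at 281.5° round the platter's axis. I had measured the spout at about 282–284°. The dark mouth was then partly hidden by the spout, so this figure is slightly biased. Before the last stroke it read 252.1°, which puts it at about 282° after one more tooth. The final top and scene pictures both show the mouth right under the spout end.
- **After letting go:** The bottle's angle did not change when I opened the gripper and lifted off. The wrist force read about zero.
- **Forces:** The highest wrist force I read was about 27 N, with the handle held against the end stop.
- **Problems:** The first two move calls were refused because some rows had no spin value, so nothing moved. No other check failed or disagreed.

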